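# Tidy the microscopy bench: sort dishes, jars and slide box into their trays

## Robot

A 6-joint arm with a two-finger parallel gripper is mounted at the origin on the work surface. World frame = base frame: x ahead of the robot, y to its left, z up, the work surface at z = 0. Lengths are in mm, angles in rad, forces in N, time in s.
With the tool pointing down it reaches from about 300 to 850 mm from the base axis. Payload 4.2 kg.
Tool frame: the origin (TCP) lies midway between the tips of the shut fingers; the grasp point (between the pads) lies 19 mm behind it; z points along the fingers, y is the line along which they close (so a half turn about z gives the same grasp; the last joint's range is limited). The gripper opens to 91 mm and grips with 3 to 60 N. Pads are 32 mm wide; open, the fingers measure 118 mm over their backs; the gripper's body (76 mm by 178 mm) begins 60 mm behind the grasp point.
Start: joints at [-1.154, 0.32, 1.565, -0, 1.257, -0.02], TCP at [243.254, -521.028, 213.976] pointing down, gripper open.
Joint ranges: [-3.11, 3.11], [-0.84, 2.01], [0.21, 2.61], [-1.34, 4.49], [0.05, 2.63], [-2.56, 2.56]. Speed limits (rad/s): [2.57, 2.57, 3.14, 3.14, 3.14, 3.14].

## Interface

Orientations are given as a rotation vector (axis times angle).
In Python, from rig import telemetry, camera, ticket, spot_in gives the robot as it stands.
- The arm moves only by the tool send_rows, never from a script. Its argument "increments" is a list of rows, each an object of numbers: "tx", "ty", "tz": the shift along the tool's x, y, z in mm; "rx", "ry", "rz": the turn, a rotation vector about the tool's x, y, z in degrees; "hand": the opening, from 0 (shut) to 1 (fully open). In form: [{"tx": .., "ty": .., "tz": .., "rx": .., "ry": .., "rz": .., "hand": ..}, ...]. A call has 1 to 5 rows; each row is the pose to reach, as a shift and turn from the pose commanded when the call began, along the tool's axes at that moment; what a row does not reach only later rows make up. A row lasts 1/10 s, in which the tool goes at most 50 mm and 8.59 degrees, less where a joint would pass 70% of its speed; a pose out of reach is approached as far as the arm can. A call with a gripper value outside its range is refused whole. The fingers move at their own pace and stop on an object; "force" is the grip in N (left out, the last holds). Time passes only in rows, so rows that repeat a pose let the fingers close. It gives the time, the measured TCP pose, the force, the opening and the grip force at its end, in the units of the state.
- telemetry.observe(): the state, without advancing time (a new reading comes with each control period).
- camera(name): name is "scene" or "top" or "wrist"; returns a dict with "img" (420x560x3 uint8, red, green, blue), "depth" (420x560 float32, mm along the optical axis (not along the pixel's ray), 0 where there is no reading), "K" (3x3 intrinsics, pixels), "rvec" (rotation vector, rad) and "tvec" (3), from world to camera coordinates, as OpenCV has them. Camera axes: x right, y down, z forward; pixel columns grow to the right and rows downward; lengths in mm; the calibration is good to about 2 mm. The wrist camera is an equidistant fisheye: a pixel r from the principal point sees the ray r / f radians off the axis. A picture is of the moment at which its call begins.
- ticket.sign_off(): hands the job in; it is judged then, once.
Trained networks look in a picture, given as the dict that the camera call returned (one of the last four; its "shot" number tells which), for a name from the list of things; names that differ only in an ending like _2 or _b are one class to them, and where a whole thing is asked for, a point or a joint stands for the part that bears it (a point fixed in the world has none). Each returns a list of dicts, best first, with "score" (0 to 1); they miss things now and then, are a little off and sometimes report something else, mostly with a low value. They report only what shows in the picture. A call takes as long as a camera call. They do not tell look-alikes from the thing itself.
- spot_in(thing, picture): "point" ([x, y, z] in mm, in world coordinates, good to about 4 mm: the middle of the surface that is visible of it).
The state is a dict: "time_s": time; "qpos": joint angles; "qd": joint speeds; "tau": joint torques, N m; "position": TCP position; "ee_rot": TCP orientation; "wrist_force": force on the tool from outside, world axes, zero at the start; "torque": the same for the moment, N m; "opening": finger opening in mm; "grip_force": force on a finger pad.
Only numpy, scipy, OpenCV 4.12 (cv2) and the standard library are available. Lean on these libraries where they do the work, as an engineer would, in place of code of your own. Each camera call takes 0.05 s, during which the arm holds its last target. There are 200 camera calls.

## Task

Sort the bench after the microscopy session: the two round culture dishes go in the square tray, the large one flat on the tray floor and the small one centred on top of it; the two capped specimen jars go in the tray with two bays, one standing in each bay; the slide box goes in the small plain oblong tray, lengthwise and flat on its floor. Never tip the jars or the dishes, and leave the steel beaker and the dropper bottle standing where they are.

Things in the scene. Friction and masses are not known exactly. Their poses are not given: they have to be found in the camera images.
- big_dish: Large covered culture dish, rigid plastic, amber filling seen through the lid, pale rim: a flat closed cylinder 60 mm in diameter, 16 mm high, about 45 g. Origin: centre of its underside, z up. Its top is flat.
- small_dish: Small covered culture dish, same look: a flat closed cylinder 35 mm in diameter, 13 mm high, about 20 g. Origin: centre of its underside, z up.
- jar_a: Specimen jar, clear with straw-coloured filling and white screw cap: a straight cylinder 44 mm in diameter (cap and body alike), 62 mm high, about 90 g. Origin: centre of its underside, z up. The two jars are alike and interchangeable.
- jar_b: The other specimen jar, same as jar_a: 44 mm in diameter, 62 mm high, about 90 g. Origin: centre of its underside, z up.
- slide_box: Closed grey plastic slide box with a paper label on top, 36 mm (its x) by 84 mm (its y, the length) by 34 mm high, about 130 g. Origin: centre of its underside, z up. Either end may lead.
- dish_tray: Square steel tray, fixed to the bench: outside 132 x 132 mm, walls 12 mm high and 3 mm thick, floor 3 mm thick (inner floor 3 mm above the origin). Origin: centre of its underside; x and y along its sides.
- jar_tray: Oblong steel tray with one cross wall that makes two bays side by side, fixed to the bench: outside 83 mm (x) by 160 mm (y, the length), walls and cross wall 14 mm high and 3 mm thick, floor 3 mm thick. Origin: centre of its underside, below the cross wall; the bays' centres lie at y = +39 mm and y = -39 mm, each bay 77 x 75 mm inside.
- slide_tray: Small plain oblong steel tray, fixed to the bench: outside 66 mm (x) by 116 mm (y, the length), inside 60 x 110 mm, walls 10 mm high and 3 mm thick, floor 3 mm thick. Origin: centre of its underside.
- beaker: Bystander: small empty open steel beaker standing on the bench, 52 mm in diameter at the rim, 55 mm high. Origin: centre of its underside, z up. Leave it alone.
- dropper_bottle: Bystander: amber glass dropper bottle with a black rubber top, standing on the bench, 32 mm in diameter, 62 mm high. Origin: centre of its underside, z up. Leave it alone.
Things that resemble listed ones, but are neither listed nor needed, are in the scene too. Leave any purple or red look-alike of the small_dish alone.

How it is judged:
By the outcome, as a careful person would: the job done as asked, in the order asked, and still so for the second after the job is handed in, with the robot touching nothing.
It also fails if it takes over 118 s, if anything falls off the work surface, if the arm or the gripper's body presses on something with over 40 N, if the wrist force passes 120 N, or if a joint passes its speed limit or range.

## Working session

There is one attempt and no reset: what is moved stays moved. The work goes in short steps, Python scripts to look and compute and a tool call to move; the robot and the scene stay as the last step left them, time stands still between calls to the robot, and variables do not carry over. Pictures are saved under pics/ and viewed, at most 14 in all, crops included, and the job is handed in when it is done.

Besides the shell and the picture viewer there is one more tool, called after ">>>" as name(argument=value, ...) on one line, values as JSON. send_rows: Moves the arm, as the interface text tells. Its arguments: {"type":"object","properties":{"increments":{"type":"array"},"force":{"type":"number"}},"required":["increments"]}

```bash
ls; mkdir -p pics; cat > h.py <<'E'
import numpy as np, cv2
from rig import telemetry, camera, ticket, spot_in
def save(c,n): cv2.imwrite('pics/'+n+'.png',cv2.cvtColor(c['img'],cv2.COLOR_RGB2BGR))
def cloud(c):
    d=c['depth'];h,w=d.shape;K=np.array(c['K']);v,u=np.mgrid[:h,:w]
    P=np.stack([(u-K[0,2])/K[0,0]*d,(v-K[1,2])/K[1,1]*d,d],-1)
    R=cv2.Rodrigues(np.array(c['rvec'],float))[0];return (P-np.array(c['tvec']))@R
def pix(c,p):
    return cv2.projectPoints(np.array([p],float),np.array(c['rvec'],float),np.array(c['tvec'],float),np.array(c['K'],float),None)[0].ravel()
E
python3 - <<'E'
from h import *
print(telemetry.observe())
for n in('top','scene'):
    c=camera(n);save(c,n+'0');np.savez('/tmp/'+n,**{k:c[k] for k in('img','depth','K','rvec','tvec')})
    for t in 'big_dish small_dish jar_a slide_box dish_tray jar_tray slide_tray beaker dropper_bottle'.split():
        for r in spot_in(t,c)[:6]: print(n,t,np.round(r['point']),round(r['score'],2),np.round(pix(c,r['point'])))
E
```

```text
pics
{'time_s': 0.0, 'qpos': array([-1.15397961e+00,  3.20254668e-01,  1.56568806e+00, -2.17576486e-05,
        1.25739078e+00, -2.00192335e-02]), 'qd': array([ 1.03255105e-03, -1.06128609e-03, -5.42714475e-05, -8.69854868e-04,
       -1.37334697e-03, -4.44801447e-04]), 'tau': array([-1.42200974e-03, -4.12458730e+01, -2.31979823e+01,  7.24136573e-02,
        4.54683148e-02, -1.04489952e-04]), 'position': array([ 243.04436274, -520.54216274,  213.1381628 ]), 'ee_rot': array([-3.06528852e+00, -6.80378804e-01,  5.70531120e-04]), 'wrist_force': array([-0.37825913,  0.22581229,  0.15278006]), 'torque': array([ 0.04409336, -0.02058453, -0.01190522]), 'grip_force': 0.0, 'opening': 91.30827066984308}
top big_dish [ 433. -266.   14.] 0.77 [355. 242.]
top small_dish [ 527. -378.    9.] 0.69 [392. 209.]
top small_dish [ 445. -127.   44.] 0.33 [307. 239.]
top jar_a [455. 375.  60.] 0.84 [125. 239.]
top jar_a [448.  -7.  58.] 0.66 [264. 239.]
top slide_box [430. 137.  36.] 0.64 [213. 246.]
top dish_tray [ 445. -128.   45.] 0.63 [308. 239.]
top dish_tray [ 630. -261.    2.] 0.6 [350. 175.]
top jar
[... 301 characters left out ...]
small_dish [ 376. -357.   13.] 0.74 [143. 246.]
scene small_dish [ 531. -383.   15.] 0.58 [165. 294.]
scene small_dish [ 466. -461.   13.] 0.53 [115. 293.]
scene small_dish [ 531. -452.   13.] 0.5 [133. 312.]
scene jar_a [465. -14.  48.] 0.6 [286. 196.]
scene jar_a [462. 370.  40.] 0.54 [387. 148.]
scene jar_a [612. 252.   2.] 0.4 [399. 198.]
scene slide_box [442. 131.  29.] 0.9 [322. 177.]
scene dish_tray [ 632. -257.    4.] 0.85 [245. 297.]
scene dish_tray [461. 368.  42.] 0.73 [386. 147.]
scene jar_tray [611. 255.   4.] 0.67 [399. 197.]
scene slide_tray [618.  -2.   8.] 0.96 [331. 239.]
scene beaker [450. 262.  39.] 0.92 [358. 159.]
scene dropper_bottle [ 458. -135.   35.] 0.6 [245. 218.]
```

View pics/top0.png

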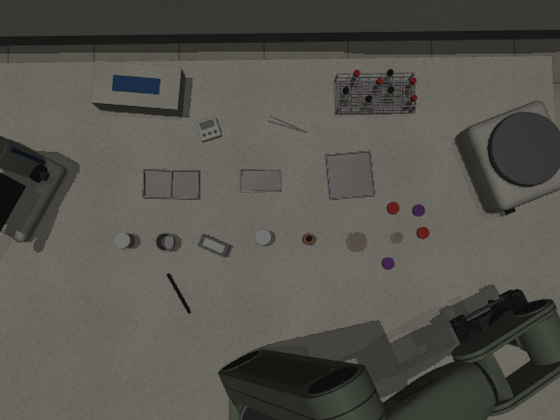

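View pics/scene0.png

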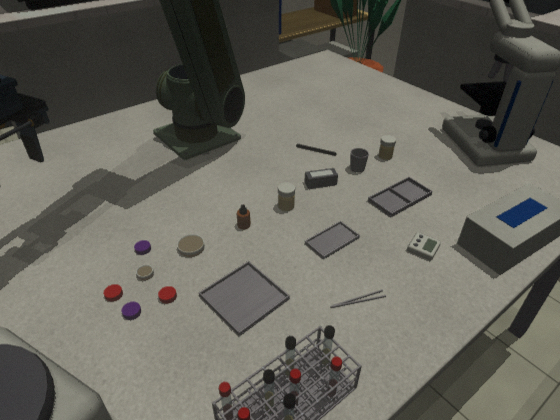

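```bash
python3 - <<'E'
import cv2
a=cv2.imread('pics/top0.png')[175:275,330:430];b=cv2.imread('pics/scene0.png')[225:325,95:195]
cv2.imwrite('pics/crop0.png',cv2.hconcat([cv2.resize(x,(400,400),interpolation=2) for x in(a,b)]))
E
```

```text
(no output)
```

View pics/crop0.png

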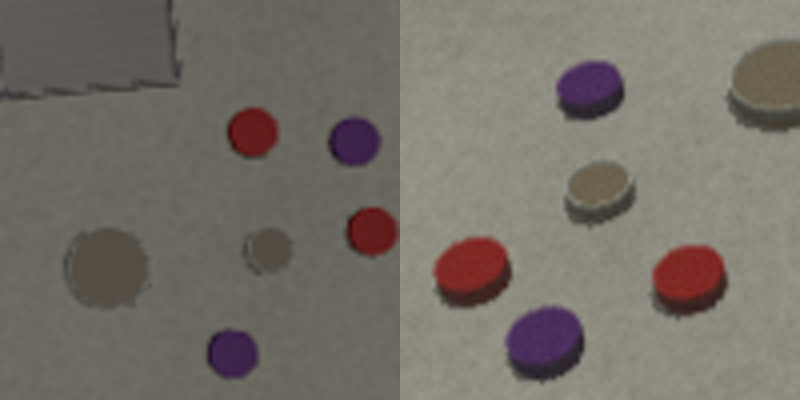

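The top picture shows the trays (square 350,175; two bays 172,185; plain 261,180), jars at (124,240) and (264,237), the slide box at (214,245), the beaker at (168,242), the dropper at (309,239) and the big dish at (356,242). There are five small-dish candidates: red (393,208) and (423,233), purple (418,210) and (388,263), and amber (397,238). The amber one with the pale rim fits the description, and the crop confirms it.

```bash
python3 - <<'E'
from h import *
c=dict(np.load('/tmp/top.npz'));P=cloud(c)
# top camera: blobs by height
m=((P[...,2]>6)&(P[...,0]>330)&(P[...,0]<740)&(np.abs(P[...,1])<520)).astype('uint8')
n,l,s,ce=cv2.connectedComponentsWithStats(m)
for i in range(1,n):
    if s[i,4]>12:
        q=P[l==i]; t=q[q[:,2]>q[:,2].max()-8]
        r=cv2.minAreaRect(q[:,:2].astype('float32'))
        print(np.round(ce[i]),s[i,4],'topmean',np.round(t.mean(0),1),'rect',np.round(np.array([*r[0],*r[1],r[2]]),1))
print('table z',np.median(P[200:300,240:260,2]), 'cam', -cv2.Rodrigues(c['rvec'])[0].T@c['tvec'])
for nm,(u0,v0,u1,v1) in dict(dish=(320,145,382,204),jar=(138,165,206,204),slide=(234,164,288,198)).items():
    g=c['img'].astype(int); sub=g[v0:v1,u0:u1]; bg=np.median(g[205:228,200:300].reshape(-1,3),0)
    d=(sub[...,0]-sub[...,2])  # steel is less warm
    mm=((d<(bg[0]-bg[2])-5)|(sub.sum(-1)<bg.sum()-60)).astype('uint8')
    n,l,s,_=cv2.connectedComponentsWithStats(mm); i=1+s[1:,4].argmax()
    ys,xs=np.nonzero(l==i); 
    K=c['K'];R=cv2.Rodrigues(c['rvec'])[0];C=-R.T@c['tvec']
    ray=np.stack([(xs+u0-K[0,2])/K[0,0],(ys+v0-K[1,2])/K[1,1],np.ones(len(xs))],-1)@R
    w=C+ray*((8-C[2])/ray[:,2])[:,None]
    r=cv2.minAreaRect(w[:,:2].astype('float32'));print(nm,bg,len(xs),np.round([*r[0],*r[1],r[2]],1))
E
```

```text
[205. 140.] 22 topmean [737.8 165.   22.8] rect [736.5 156.    6.1  25.4   3.5]
[352. 173.] 438 topmean [ 406.6  -12.9 1549.7] rect [ 574.7 -155.7  169.3  407.2   27.1]
[338. 166.] 24 topmean [ 656.6 -225.6    7.9] rect [ 655.8 -222.9   19.    25.4   13.5]
[171. 183.] 397 topmean [ 406.6  -12.9 1549.7] rect [558.3 146.6 419.3 134.1  64.2]
[254. 184.] 152 topmean [ 406.6  -12.9 1549.7] rect [545.3 -18.1 254.9 109.8  21.2]
[270. 170.] 48 topmean [646.7 -33.4  13.9] rect [647.5 -21.4  73.8  18.6  79.3]
[274. 175.] 22 topmean [632.6 -37.7   7.8] rect [632.7 -35.9  15.   23.1  36.2]
[337. 175.] 14 topmean [ 629.6 -220.1    7.7] rect [ 6.303e+02 -2.182e+02  8.600e+00  1.810e+01  6.000e-01]
[351. 179.] 19 topmean [ 615.9 -261.1    8.3] rect [ 616.7 -264.2   26.7   14.9   37.2]
[158. 180.] 22 topmean [623.2 296.    8.8] rect [625.1 296.1  22.6  16.9  50.6]
[187. 186.] 19 topmean [604.9 213.3   8. ] rect [604.2 212.   25.5  13.4   8.2]
[151. 187.] 16 topmean [604.6 313.8   8. ] rect [604.4 315.1  18.6  19.1  70. ]
[346. 188.] 13 topmean [ 589.2 -245.5    8.2] rect [ 588.9 -244.6   14.3   15.1
[... 708 characters left out ...]
237.] 124 topmean [ 406.6  -12.9 1549.7] rect [ 418.4 -211.    33.9  395.3    8.3]
[214. 245.] 407 topmean [ 406.6  -12.9 1549.7] rect [416.8  87.2 196.6  43.8  71.6]
[309. 239.] 112 topmean [ 445.4 -130.3   61.6] rect [ 445.1 -134.7   28.7   39.3    3.2]
[388. 263.] 129 topmean [ 370.8 -358.6   15.8] rect [ 371.6 -358.3   37.2   35.3   11.6]
[171. 278.] 35 topmean [342.9 260.   14.1] rect [342.7 260.1  22.   25.3  87.8]
table z 0.9231733364990267 cam [ 406.637564    -12.94489097 1549.68050654]
dish [106. 103.  95.] 1985 [ 628.5 -258.7  135.4  135.1    4. ]
jar [106. 103.  95.] 1553 [612.3 256.3 166.4  85.6  87.2]
slide [106. 103.  95.] 848 [6.174e+02 5.000e-01 1.184e+02 6.680e+01 8.890e+01]
```

```bash
python3 - <<'E'
from h import *
for nm in('top','scene'):
    c=dict(np.load(f'/tmp/{nm}.npz'));P=cloud(c)
    m=((c['depth']>0)&(P[...,2]>6.5)&(P[...,2]<75)&(P[...,0]>330)&(P[...,0]<560)&(np.abs(P[...,1])<520)).astype('uint8')
    n,l,s,ce=cv2.connectedComponentsWithStats(m)
    for i in range(1,n):
        if s[i,4]>60:
            q=P[l==i]; zt=np.percentile(q[:,2],90); t=q[q[:,2]>zt-5].astype('float32')
            r=cv2.minAreaRect(t[:,:2])
            print(nm,np.round(ce[i]),s[i,4],'zt',round(zt),'mean',np.round(t.mean(0),1),'rect',np.round([*r[0],*r[1],r[2]],1))
E
```

```text
Traceback (most recent call last):
cv2.error: OpenCV(4.12.0) /io/opencv/modules/imgproc/src/convhull.cpp:143: error: (-215:Assertion failed) total >= 0 && (depth == CV_32F || depth == CV_32S) in function 'convexHull'
```

```bash
python3 - <<'E'
from h import *
for nm in('top','scene'):
    c=dict(np.load(f'/tmp/{nm}.npz'));P=cloud(c)
    m=((c['depth']>0)&(P[...,2]>6.5)&(P[...,2]<75)&(P[...,0]>330)&(P[...,0]<560)&(np.abs(P[...,1])<520)).astype('uint8')
    n,l,s,ce=cv2.connectedComponentsWithStats(m)
    for i in range(1,n):
        if s[i,4]>60:
            q=P[l==i]; zt=np.percentile(q[:,2],90); t=q[q[:,2]>zt-5].astype('float32')
            r=cv2.minAreaRect(np.ascontiguousarray(t[:,:2]))
            print(nm,np.round(ce[i]),s[i,4],'zt',round(zt),'mean',np.round(t.mean(0),1),'rect',np.round([*r[0],*r[1],r[2]],1))
E
```

```text
top [393. 208.] 121 zt 18 mean [ 530.2 -380.    15.8] rect [ 530.1 -379.1   29.6   32.9   24.2]
top [419. 210.] 128 zt 17 mean [ 520.1 -452.6   15.3] rect [ 521.9 -453.2   32.3   33.2   44.1]
top [423. 233.] 123 zt 18 mean [ 456.  -461.7   16. ] rect [ 456.  -461.4   32.6   32.2   66.9]
top [263. 237.] 197 zt 66 mean [451.8  -4.5  64.1] rect [452.6  -3.6  38.6  38.7  88.7]
top [357. 242.] 355 zt 21 mean [ 435.7 -271.    19.1] rect [ 433.8 -270.9   57.6   57.    88.4]
top [124. 240.] 272 zt 66 mean [452.2 381.9  63.9] rect [452.9 381.4  41.8  38.4  88.3]
top [164. 241.] 198 zt 56 mean [445.4 267.9  55.5] rect [446.5 267.4  50.   47.   88.7]
top [397. 237.] 119 zt 19 mean [ 445.3 -386.6   17.3] rect [ 444.1 -387.7   29.7   31.4   81.1]
top [214. 245.] 402 zt 39 mean [432.6 135.3  37.2] rect [433.7 135.2  83.6  35.4  64.3]
top [309. 239.] 111 zt 58 mean [ 445.5 -131.5   57.8] rect [ 445.2 -130.6   13.7   15.9   44.4]
top [388. 263.] 126 zt 18 mean [ 370.7 -358.6   15.9] rect [ 370.7 -358.3   34.6   31.3   88.9]
scene [387. 146.] 327 zt 63 mean [452.3 381.7  61.6] rect [451.8 382.6  41. 
[... 269 characters left out ...]
9  46.1  51.5]
scene [243. 217.] 252 zt 54 mean [ 446.2 -131.6   55.6] rect [ 444.9 -130.9   16.7   15.3   58.2]
scene [190. 244.] 463 zt 18 mean [ 434.9 -270.8   16.5] rect [ 434.3 -270.1   60.5   59.8    1. ]
scene [142. 246.] 171 zt 15 mean [ 370.5 -358.4   13.2] rect [ 369.4 -357.6   34.2   35.    71.2]
scene [144. 271.] 205 zt 15 mean [ 444.8 -388.1   13.6] rect [ 443.4 -387.1   33.5   36.8   66.4]
scene [112. 291.] 226 zt 15 mean [ 456.3 -462.5   13.3] rect [ 455.3 -462.4   34.7   34.2   62.3]
scene [167. 293.] 228 zt 15 mean [ 529.3 -379.1   13.1] rect [ 528.8 -378.6   34.5   35.5   84.1]
scene [131. 309.] 248 zt 15 mean [ 521.2 -452.8   13.5] rect [ 521.  -452.4   34.4   34.5   18.5]
```

>>> send_rows(increments=[{"tx": 46, "ty": -24, "tz": 15, "rz": -8, "hand": 1}, {"tx": 90, "ty": -48, "tz": 30, "rz": -16, "hand": 1}, {"tx": 130, "ty": -68, "tz": 45, "rz": -24, "hand": 1}, {"tx": 170, "ty": -89, "tz": 60, "rz": -32, "hand": 1}, {"tx": 200, "ty": -105, "tz": 75, "rz": -40, "hand": 1}])

```text
$.increments[0]: bad value
```

```bash
cat >> h.py <<'E'
def go(x,y,z,yaw):
    "shift/turn from measured pose to world target, tool down, tool-x at yaw deg"
    o=telemetry.observe();R=cv2.Rodrigues(o['ee_rot'])[0]
    T=np.array([[np.cos(np.radians(yaw)),np.sin(np.radians(yaw)),0],[np.sin(np.radians(yaw)),-np.cos(np.radians(yaw)),0],[0,0,-1]])
    print('t',o['time_s'],'pos',np.round(o['position'],1),'open',round(o['opening'],1),'grip',round(o['grip_force'],1),
     'shift',np.round(R.T@(np.array([x,y,z])-o['position']),1),'turn',np.round(np.degrees(cv2.Rodrigues(R.T@T)[0].ravel()),1))
E
python3 -c "
from h import *
go(434.5,-270.8,80,90)"
```

```text
t 1.0 pos [ 243.2 -521.   214. ] open 91.2 grip 0.0 shift [ 279.2 -145.9  134. ] turn [  0.   0. -65.]
```

>>> send_rows(increments=[{"tx": 40, "ty": -21, "tz": 15, "rx": 0, "ry": 0, "rz": -8, "hand": 1}, {"tx": 80, "ty": -42, "tz": 30, "rx": 0, "ry": 0, "rz": -16, "hand": 1}, {"tx": 120, "ty": -63, "tz": 45, "rx": 0, "ry": 0, "rz": -24, "hand": 1}, {"tx": 160, "ty": -84, "tz": 60, "rx": 0, "ry": 0, "rz": -32, "hand": 1}, {"tx": 200, "ty": -105, "tz": 75, "rx": 0, "ry": 0, "rz": -40, "hand": 1}])

```text
time_s: 1.5
position: [381.0, -339.9, 138.7]
ee_rot: [2.644, 1.695, 0.0]
wrist_force: [0.5, 0.6, 0.3]
opening: 90.9
grip_force: 0.0
```

```bash
python3 -c "
from h import *
go(434.5,-270.8,80,90)"
```

```text
t 1.5 pos [ 381.  -339.9  138.7] open 90.9 grip 0.0 shift [85.2 19.8 58.7] turn [  0.    0.  -24.7]
```

>>> send_rows(increments=[{"tx": 85.5, "ty": 20, "tz": 59, "rx": 0, "ry": 0, "rz": -25, "hand": 1}, {"tx": 85.5, "ty": 20, "tz": 59, "rx": 0, "ry": 0, "rz": -25, "hand": 1}, {"tx": 85.5, "ty": 20, "tz": 59, "rx": 0, "ry": 0, "rz": -25, "hand": 1}, {"tx": 85.5, "ty": 20, "tz": 59, "rx": 0, "ry": 0, "rz": -25, "hand": 1}])

```text
time_s: 1.9
position: [434.6, -270.7, 79.0]
ee_rot: [-2.217, -2.223, 0.001]
wrist_force: [-1.0, 0.5, -0.6]
opening: 91.1
grip_force: 0.0
```

```bash
python3 -c "
from h import *
go(434.5,-270.8,3,90)
c=camera('wrist');save(c,'w1');print(c['K'],[ (np.round(r['point']),round(r['score'],2)) for r in spot_in('big_dish',c)])"
```

```text
t 1.9 pos [ 434.6 -270.7   79. ] open 91.1 grip 0.0 shift [-0.2  0.1 76. ] turn [-0.1 -0.1  0.2]
[[325.1922621    0.         275.84306556]
 [  0.         325.1922621  211.40732139]
 [  0.           0.           1.        ]] [(array([ 437., -268.,   15.]), 0.63)]
```

View pics/w1.png

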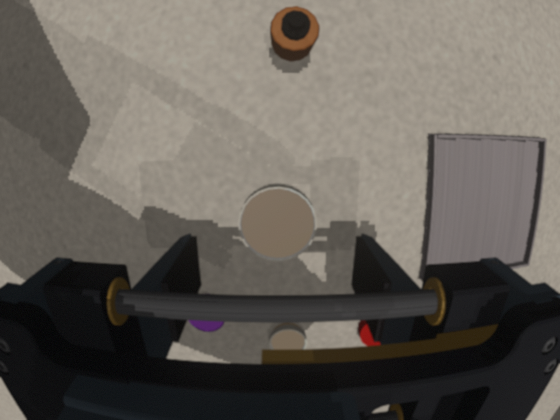

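The dish is at (278,222), midway between the fingers. Next I go down and grip it.

>>> send_rows(increments=[{"tx": 0, "ty": 0, "tz": 45, "rx": 0, "ry": 0, "rz": 0, "hand": 1}, {"tx": 0, "ty": 0, "tz": 68, "rx": 0, "ry": 0, "rz": 0, "hand": 1}, {"tx": 0, "ty": 0, "tz": 75, "rx": 0, "ry": 0, "rz": 0, "hand": 1}, {"tx": 0, "ty": 0, "tz": 75, "rx": 0, "ry": 0, "rz": 0, "hand": 0.4}, {"tx": 0, "ty": 0, "tz": 75, "rx": 0, "ry": 0, "rz": 0, "hand": 0.4}], force=15)

```text
time_s: 2.5
position: [435.1, -273.4, 6.3]
ee_rot: [2.221, 2.218, 0.001]
wrist_force: [0.1, 0.3, 0.5]
opening: 78.3
grip_force: 0.0
```

>>> send_rows(increments=[{"tx": 0, "ty": 0, "tz": 0, "rx": 0, "ry": 0, "rz": 0, "hand": 0.4}, {"tx": 0, "ty": 0, "tz": 0, "rx": 0, "ry": 0, "rz": 0, "hand": 0.4}], force=15)

```text
time_s: 2.7
position: [435.0, -272.8, 6.1]
ee_rot: [2.22, 2.22, 0.001]
wrist_force: [1.0, 1.1, -0.5]
opening: 62.1
grip_force: 0.0
```

>>> send_rows(increments=[{"tx": 0, "ty": 0, "tz": 1, "rx": 0, "ry": 0, "rz": 0, "hand": 0.4}, {"tx": 0, "ty": 0, "tz": 1, "rx": 0, "ry": 0, "rz": 0, "hand": 0.4}, {"tx": 0, "ty": 0, "tz": 1, "rx": 0, "ry": 0, "rz": 0, "hand": 0.4}], force=15)

```text
time_s: 3.0
position: [435.0, -272.8, 5.8]
ee_rot: [2.219, 2.22, 0.001]
wrist_force: [-2.3, 0.8, 10.2]
opening: 59.0
grip_force: 15.0
```

```bash
python3 -c "
from h import *
go(628.5,-258.7,60,90)"
```

```text
t 3.0 pos [ 435.  -272.8    5.8] open 59.0 grip 15.0 shift [ 13.9 193.6 -53.8] turn [0.1 0.1 0. ]
```

>>> send_rows(increments=[{"tx": 0, "ty": 0, "tz": -20, "rx": 0, "ry": 0, "rz": 0, "hand": 0.4}, {"tx": 0, "ty": 0, "tz": -50, "rx": 0, "ry": 0, "rz": 0, "hand": 0.4}, {"tx": 5, "ty": 45, "tz": -55, "rx": 0, "ry": 0, "rz": 0, "hand": 0.4}, {"tx": 10, "ty": 92, "tz": -55, "rx": 0, "ry": 0, "rz": 0, "hand": 0.4}, {"tx": 14, "ty": 140, "tz": -55, "rx": 0, "ry": 0, "rz": 0, "hand": 0.4}])

```text
time_s: 3.5
position: [575.9, -258.0, 60.3]
ee_rot: [2.22, 2.22, 0.001]
wrist_force: [0.1, -1.5, -1.5]
opening: 58.9
grip_force: 15.0
```

>>> send_rows(increments=[{"tx": 0, "ty": 35, "tz": 0, "rx": 0, "ry": 0, "rz": 0, "hand": 0.4}, {"tx": 0, "ty": 53.5, "tz": 10, "rx": 0, "ry": 0, "rz": 0, "hand": 0.4}, {"tx": 0, "ty": 53.5, "tz": 30, "rx": 0, "ry": 0, "rz": 0, "hand": 0.4}, {"tx": 0, "ty": 53.5, "tz": 30, "rx": 0, "ry": 0, "rz": 0, "hand": 0.4}])

```text
time_s: 3.9
position: [626.2, -256.9, 26.1]
ee_rot: [-2.216, -2.219, 0.004]
wrist_force: [-0.5, 0.4, -0.9]
opening: 59.3
grip_force: 15.0
```

```bash
python3 -c "
from h import *
go(628.5,-260.5,9,90)"
```

```text
t 3.9 pos [ 626.2 -256.9   26.1] open 59.3 grip 15.0 shift [-3.6  2.4 17.1] turn [-0.3 -0.1  0.1]
```

>>> send_rows(increments=[{"tx": -3, "ty": 2, "tz": 8, "rx": 0, "ry": 0, "rz": 0, "hand": 0.4}, {"tx": -3, "ty": 2, "tz": 10, "rx": 0, "ry": 0, "rz": 0, "hand": 0.4}, {"tx": -3, "ty": 2, "tz": 10, "rx": 0, "ry": 0, "rz": 0, "hand": 0.4}])

```text
time_s: 4.2
position: [629.6, -261.5, 19.3]
ee_rot: [2.221, 2.221, 0.0]
wrist_force: [0.9, -0.4, -1.0]
opening: 59.7
grip_force: 15.0
```

```bash
python3 -c "
from h import *
go(628.5,-260,9,90)"
```

```text
t 4.2 pos [ 629.6 -261.5   19.3] open 59.7 grip 15.0 shift [ 1.5 -1.1 10.3] turn [ 0.  0. -0.]
```

>>> send_rows(increments=[{"tx": 1, "ty": -1, "tz": 6, "rx": 0, "ry": 0, "rz": 0, "hand": 0.4}, {"tx": 1, "ty": -1, "tz": 9, "rx": 0, "ry": 0, "rz": 0, "hand": 0.4}, {"tx": 1, "ty": -1, "tz": 10, "rx": 0, "ry": 0, "rz": 0, "hand": 0.4}, {"tx": 1, "ty": -1, "tz": 10, "rx": 0, "ry": 0, "rz": 0, "hand": 0.4}])

```text
time_s: 4.6
position: [628.7, -260.1, 9.0]
ee_rot: [2.221, 2.222, -0.0]
wrist_force: [0.2, -0.1, -0.2]
opening: 59.4
grip_force: 15.0
```

>>> send_rows(increments=[{"tx": 0, "ty": 0, "tz": 1, "rx": 0, "ry": 0, "rz": 0, "hand": 0.4}, {"tx": 0, "ty": 0, "tz": 1, "rx": 0, "ry": 0, "rz": 0, "hand": 0.4}])

```text
time_s: 4.8
position: [628.9, -260.2, 8.9]
ee_rot: [2.22, 2.222, 0.0]
wrist_force: [-1.3, 0.9, 5.2]
opening: 59.4
grip_force: 15.0
```

>>> send_rows(increments=[{"tx": 0, "ty": 0, "tz": 0, "rx": 0, "ry": 0, "rz": 0, "hand": 0.85}, {"tx": 0, "ty": 0, "tz": 0, "rx": 0, "ry": 0, "rz": 0, "hand": 0.85}, {"tx": 0, "ty": 0, "tz": -5, "rx": 0, "ry": 0, "rz": 0, "hand": 0.85}, {"tx": 0, "ty": 0, "tz": -35, "rx": 0, "ry": 0, "rz": 0, "hand": 0.85}, {"tx": 0, "ty": 0, "tz": -70, "rx": 0, "ry": 0, "rz": 0, "hand": 0.85}])

```text
time_s: 5.3
position: [627.8, -259.7, 77.2]
ee_rot: [-2.218, -2.219, 0.002]
wrist_force: [0.8, -0.2, 0.3]
opening: 77.4
grip_force: 0.0
```

>>> send_rows(increments=[{"tx": -25, "ty": -37, "tz": 0, "rx": 0, "ry": 0, "rz": 0, "hand": 0.85}, {"tx": -50, "ty": -75, "tz": 0, "rx": 0, "ry": 0, "rz": 0, "hand": 0.85}, {"tx": -75, "ty": -112, "tz": 0, "rx": 0, "ry": 0, "rz": 0, "hand": 0.85}, {"tx": -102, "ty": -150, "tz": 0, "rx": 0, "ry": 0, "rz": 0, "hand": 0.85}, {"tx": -127, "ty": -184, "tz": 0, "rx": 0, "ry": 0, "rz": 0, "hand": 0.85}])

```text
time_s: 5.8
position: [443.2, -388.1, 78.3]
ee_rot: [2.22, 2.222, -0.0]
wrist_force: [-0.2, -1.0, -0.0]
opening: 77.6
grip_force: 0.0
```

```bash
python3 -c "
from h import *
c=camera('wrist');save(c,'w2')
c=camera('top');save(c,'top2');np.savez('/tmp/top2',**{k:c[k] for k in('img','depth','K','rvec','tvec')})
P=cloud(c)
for q in ((628,-258),(444,-387)):
    m=(c['depth']>0)&(np.hypot(P[...,0]-q[0],P[...,1]-q[1])<45)&(P[...,2]>12)&(P[...,2]<26)
    print(q,m.sum(),np.round(P[m].mean(0),1) if m.any() else '')
go(444.5,-387.5,6,90)"
```

```text
(628, -258) 337 [ 628.5 -258.5   19.4]
(444, -387) 69 [ 445.4 -385.4   15.7]
t 5.9 pos [ 441.  -389.7   78.3] open 77.6 grip 0.0 shift [ 2.3  3.6 72.3] turn [-0.1  0.  -0.2]
```

View pics/w2.png

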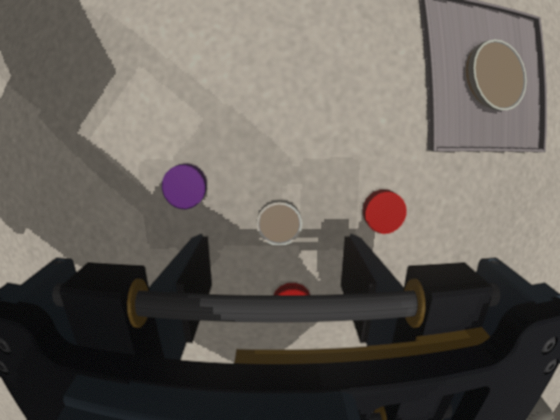

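Big dish sits at the tray centre. The amber small dish is at (279,222), between the fingers, with the red (385,211) and purple (184,186) ones outside them.

>>> send_rows(increments=[{"tx": 0.5, "ty": 1, "tz": 40, "rx": 0, "ry": 0, "rz": 0, "hand": 0.65}, {"tx": 0.5, "ty": 1, "tz": 62, "rx": 0, "ry": 0, "rz": 0, "hand": 0.65}, {"tx": 0.5, "ty": 1, "tz": 71, "rx": 0, "ry": 0, "rz": 0, "hand": 0.65}, {"tx": 0.5, "ty": 1, "tz": 71, "rx": 0, "ry": 0, "rz": 0, "hand": 0.65}, {"tx": 0.5, "ty": 1, "tz": 71, "rx": 0, "ry": 0, "rz": 0, "hand": 0.65}])

```text
time_s: 6.4
position: [447.0, -387.1, 7.8]
ee_rot: [2.219, 2.221, 0.0]
wrist_force: [0.6, 0.3, -0.5]
opening: 59.0
grip_force: 0.0
```

>>> send_rows(increments=[{"tx": 0, "ty": 0, "tz": 0, "rx": 0, "ry": 0, "rz": 0, "hand": 0.2}, {"tx": 0, "ty": 0, "tz": 0, "rx": 0, "ry": 0, "rz": 0, "hand": 0.2}, {"tx": 0, "ty": 0, "tz": 0, "rx": 0, "ry": 0, "rz": 0, "hand": 0.2}, {"tx": 0, "ty": 0, "tz": 0, "rx": 0, "ry": 0, "rz": 0, "hand": 0.2}], force=10)

```text
time_s: 6.8
position: [446.1, -386.9, 7.6]
ee_rot: [2.22, 2.221, 0.0]
wrist_force: [0.1, 0.2, 2.1]
opening: 34.5
grip_force: 10.0
```

>>> send_rows(increments=[{"tx": 0, "ty": 0, "tz": -25, "rx": 0, "ry": 0, "rz": 0, "hand": 0.2}, {"tx": 0, "ty": 0, "tz": -60, "rx": 0, "ry": 0, "rz": 0, "hand": 0.2}, {"tx": 22, "ty": 32, "tz": -60, "rx": 0, "ry": 0, "rz": 0, "hand": 0.2}, {"tx": 47, "ty": 67, "tz": -60, "rx": 0, "ry": 0, "rz": 0, "hand": 0.2}, {"tx": 72, "ty": 102, "tz": -60, "rx": 0, "ry": 0, "rz": 0, "hand": 0.2}])

```text
time_s: 7.3
position: [548.8, -314.3, 67.7]
ee_rot: [2.222, 2.22, 0.0]
wrist_force: [0.0, -0.6, -0.1]
opening: 34.4
grip_force: 10.0
```

>>> send_rows(increments=[{"tx": 25, "ty": 36, "tz": 0, "rx": 0, "ry": 0, "rz": 0, "hand": 0.2}, {"tx": 48, "ty": 68, "tz": 0, "rx": 0, "ry": 0, "rz": 0, "hand": 0.2}, {"tx": 57, "ty": 81, "tz": 10, "rx": 0, "ry": 0, "rz": 0, "hand": 0.2}, {"tx": 57, "ty": 81, "tz": 30, "rx": 0, "ry": 0, "rz": 0, "hand": 0.2}, {"tx": 57, "ty": 81, "tz": 30, "rx": 0, "ry": 0, "rz": 0, "hand": 0.2}])

```text
time_s: 7.8
position: [626.3, -256.5, 33.6]
ee_rot: [-2.215, -2.218, 0.005]
wrist_force: [-0.9, -0.2, -0.1]
opening: 34.4
grip_force: 10.0
```

>>> send_rows(increments=[{"tx": 0, "ty": 0, "tz": 0, "rx": 0, "ry": 0, "rz": 0, "hand": 0.2}, {"tx": 0, "ty": 0, "tz": 0, "rx": 0, "ry": 0, "rz": 0, "hand": 0.2}])

```text
time_s: 8.0
position: [628.6, -258.5, 37.7]
ee_rot: [2.221, 2.22, 0.0]
wrist_force: [0.3, 0.1, 0.7]
opening: 34.2
grip_force: 10.0
```

```bash
python3 -c "
from h import *
c=camera('wrist');save(c,'w3')
go(628.7,-258,27,90)"
```

```text
t 8.05 pos [ 628.7 -258.6   38. ] open 34.1 grip 10.0 shift [ 0.6 -0.1 11. ] turn [ 0.1  0.  -0. ]
```

View pics/w3.png

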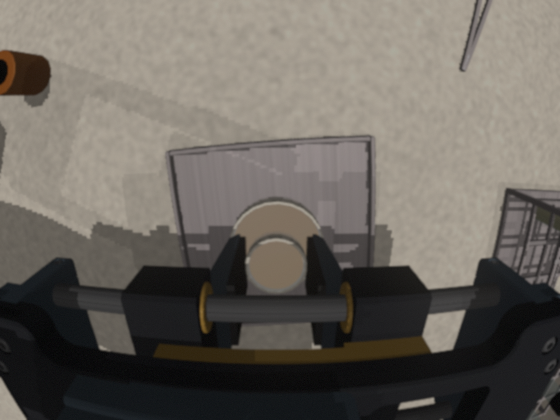

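The small dish (277,263) is held level above the big dish and lined up with it. I'll lower it gently.

>>> send_rows(increments=[{"tx": 0.5, "ty": 0, "tz": 5, "rx": 0, "ry": 0, "rz": 0, "hand": 0.2}, {"tx": 0.5, "ty": 0, "tz": 9, "rx": 0, "ry": 0, "rz": 0, "hand": 0.2}, {"tx": 0.5, "ty": 0, "tz": 10.5, "rx": 0, "ry": 0, "rz": 0, "hand": 0.2}, {"tx": 0.5, "ty": 0, "tz": 10.5, "rx": 0, "ry": 0, "rz": 0, "hand": 0.2}, {"tx": 0.5, "ty": 0, "tz": 11, "rx": 0, "ry": 0, "rz": 0, "hand": 0.2}])

```text
time_s: 8.55
position: [628.6, -257.2, 26.6]
ee_rot: [-2.221, -2.222, 0.001]
wrist_force: [-2.7, 0.7, 6.6]
opening: 34.2
grip_force: 10.0
```

>>> send_rows(increments=[{"tx": 0, "ty": 0, "tz": 0.5, "rx": 0, "ry": 0, "rz": 0, "hand": 0.2}, {"tx": 0, "ty": 0, "tz": 0.5, "rx": 0, "ry": 0, "rz": 0, "hand": 0.2}])

```text
time_s: 8.75
position: [628.5, -257.2, 26.5]
ee_rot: [2.221, 2.222, -0.001]
wrist_force: [-2.8, 0.9, 6.9]
opening: 34.2
grip_force: 10.0
```

Contact. Release and look.

>>> send_rows(increments=[{"tx": 0, "ty": 0, "tz": -0.5, "rx": 0, "ry": 0, "rz": 0, "hand": 0.5}, {"tx": 0, "ty": 0, "tz": -0.5, "rx": 0, "ry": 0, "rz": 0, "hand": 0.5}, {"tx": 0, "ty": 0, "tz": -5, "rx": 0, "ry": 0, "rz": 0, "hand": 0.6}, {"tx": 0, "ty": 0, "tz": -35, "rx": 0, "ry": 0, "rz": 0, "hand": 0.7}, {"tx": 0, "ty": 0, "tz": -80, "rx": 0, "ry": 0, "rz": 0, "hand": 0.8}])

```text
time_s: 9.25
position: [626.9, -256.3, 103.1]
ee_rot: [-2.216, -2.217, 0.004]
wrist_force: [0.3, -0.2, 0.2]
opening: 66.7
grip_force: 0.0
```

>>> send_rows(increments=[{"tx": 45, "ty": -20, "tz": 0, "rx": 0, "ry": 0, "rz": 0, "hand": 0.8}, {"tx": 90, "ty": -40, "tz": 0, "rx": 0, "ry": 0, "rz": 0, "hand": 0.8}, {"tx": 135, "ty": -75, "tz": 0, "rx": 0, "ry": 0, "rz": 0, "hand": 0.8}, {"tx": 175, "ty": -105, "tz": 0, "rx": 0, "ry": 0, "rz": 0, "hand": 0.8}, {"tx": 215, "ty": -135, "tz": 0, "rx": 0, "ry": 0, "rz": 0, "hand": 0.8}])

```text
time_s: 9.75
position: [496.7, -46.4, 105.6]
ee_rot: [2.221, 2.221, 0.001]
wrist_force: [0.6, 0.4, 1.6]
opening: 72.9
grip_force: 0.0
```

```bash
cat >> h.py <<'E'
def blob(c,q,zl,zh,r=45):
    P=cloud(c);m=(c['depth']>0)&(np.hypot(P[...,0]-q[0],P[...,1]-q[1])<r)&(P[...,2]>zl)&(P[...,2]<zh)
    print(q,m.sum(),np.round(P[m].mean(0),1) if m.any() else '')
E
python3 -c "
from h import *
for n in('top','scene'):
    c=camera(n);save(c,n+'3');blob(c,(628,-258),12,25.5 if n=='top' else 23);blob(c,(628,-258),28,45)
    blob(c,(452,-4),58,72)
go(452,-4,110,90)"
```

```text
(628, -258) 217 [ 627.  -257.4   19.5]
(628, -258) 112 [ 628.2 -258.6   32.8]
(452, -4) 63 [450.9  -1.6  63.6]
(628, -258) 381 [ 634.8 -262.    18.7]
(628, -258) 209 [ 628.1 -258.8   32. ]
(452, -4) 109 [448.8  -9.3  62.1]
t 9.85 pos [492.9 -44.  105.2] open 73.0 grip 0.0 shift [ 40.2 -40.8  -4.5] turn [-0.3 -0.1  0.3]
```

>>> send_rows(increments=[{"tx": 20, "ty": -21, "tz": 0, "rx": 0, "ry": 0, "rz": 0, "hand": 0.85}, {"tx": 41, "ty": -42, "tz": 0, "rx": 0, "ry": 0, "rz": 0, "hand": 0.85}, {"tx": 41, "ty": -42, "tz": 0, "rx": 0, "ry": 0, "rz": 0, "hand": 0.85}, {"tx": 41, "ty": -42, "tz": 0, "rx": 0, "ry": 0, "rz": 0, "hand": 0.85}])

```text
time_s: 10.25
position: [456.9, -7.0, 105.9]
ee_rot: [2.219, 2.222, 0.002]
wrist_force: [-0.8, -0.0, 0.1]
opening: 77.2
grip_force: 0.0
```

```bash
python3 -c "
from h import *
c=camera('wrist');save(c,'w4')
go(452,-4,28,90)"
```

```text
t 10.3 pos [457.3  -7.3 105.9] open 77.6 grip 0.0 shift [ 3.4 -5.5 77.9] turn [0.1 0.  0. ]
```

View pics/w4.png

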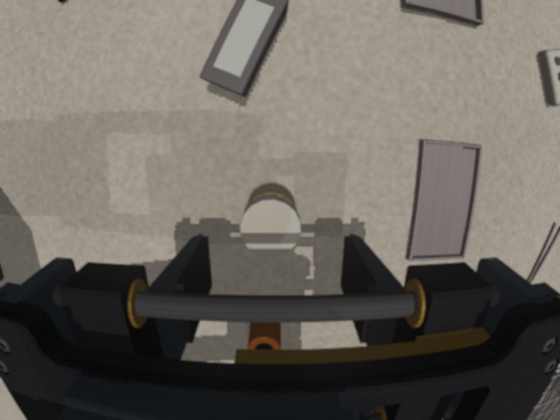

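The jar is at (270,225), nearly centred between the fingers. I correct by a few mm and go down.

>>> send_rows(increments=[{"tx": 3, "ty": -5, "tz": 10, "rx": 0, "ry": 0, "rz": 0, "hand": 0.85}, {"tx": 3, "ty": -5, "tz": 35, "rx": 0, "ry": 0, "rz": 0, "hand": 0.85}, {"tx": 3, "ty": -5, "tz": 65, "rx": 0, "ry": 0, "rz": 0, "hand": 0.85}, {"tx": 3, "ty": -5, "tz": 78, "rx": 0, "ry": 0, "rz": 0, "hand": 0.85}, {"tx": 3, "ty": -5, "tz": 78, "rx": 0, "ry": 0, "rz": 0, "hand": 0.85}])

```text
time_s: 10.8
position: [449.3, -4.2, 25.1]
ee_rot: [-2.219, -2.218, 0.006]
wrist_force: [0.5, -0.0, 0.5]
opening: 77.9
grip_force: 0.0
```

>>> send_rows(increments=[{"tx": 0, "ty": 0, "tz": 0, "rx": 0, "ry": 0, "rz": 0, "hand": 0.25}, {"tx": 0, "ty": 0, "tz": 0, "rx": 0, "ry": 0, "rz": 0, "hand": 0.25}, {"tx": 0, "ty": 0, "tz": 0, "rx": 0, "ry": 0, "rz": 0, "hand": 0.25}, {"tx": 0, "ty": 0, "tz": 0, "rx": 0, "ry": 0, "rz": 0, "hand": 0.25}, {"tx": 0, "ty": 0, "tz": 0, "rx": 0, "ry": 0, "rz": 0, "hand": 0.25}], force=20)

```text
time_s: 11.3
position: [451.4, -3.8, 28.0]
ee_rot: [2.22, 2.221, 0.002]
wrist_force: [-0.0, -0.1, 1.8]
opening: 43.4
grip_force: 20.0
```

>>> send_rows(increments=[{"tx": 0, "ty": 0, "tz": -20, "rx": 0, "ry": 0, "rz": 0, "hand": 0.25}, {"tx": 0, "ty": 0, "tz": -45, "rx": 0, "ry": 0, "rz": 0, "hand": 0.25}, {"tx": 22, "ty": 16, "tz": -55, "rx": 0, "ry": 0, "rz": 0, "hand": 0.25}, {"tx": 55, "ty": 40, "tz": -55, "rx": 0, "ry": 0, "rz": 0, "hand": 0.25}, {"tx": 92, "ty": 66, "tz": -55, "rx": 0, "ry": 0, "rz": 0, "hand": 0.25}])

```text
time_s: 11.8
position: [517.4, 88.8, 83.3]
ee_rot: [2.222, 2.22, 0.001]
wrist_force: [1.6, 0.2, -0.7]
opening: 43.6
grip_force: 20.0
```

>>> send_rows(increments=[{"tx": 35, "ty": 25, "tz": 0, "rx": 0, "ry": 0, "rz": 0, "hand": 0.25}, {"tx": 70, "ty": 50, "tz": 0, "rx": 0, "ry": 0, "rz": 0, "hand": 0.25}, {"tx": 100, "ty": 72, "tz": 0, "rx": 0, "ry": 0, "rz": 0, "hand": 0.25}, {"tx": 120, "ty": 87, "tz": 0, "rx": 0, "ry": 0, "rz": 0, "hand": 0.25}, {"tx": 129, "ty": 93, "tz": 10, "rx": 0, "ry": 0, "rz": 0, "hand": 0.25}])

```text
time_s: 12.3
position: [611.9, 219.6, 73.1]
ee_rot: [2.218, 2.223, 0.006]
wrist_force: [-0.1, -1.3, -1.0]
opening: 43.7
grip_force: 20.0
```

>>> send_rows(increments=[{"tx": 0, "ty": 0, "tz": 10, "rx": 0, "ry": 0, "rz": 0, "hand": 0.25}, {"tx": 0, "ty": 0, "tz": 18, "rx": 0, "ry": 0, "rz": 0, "hand": 0.25}, {"tx": 0, "ty": 0, "tz": 18, "rx": 0, "ry": 0, "rz": 0, "hand": 0.25}, {"tx": 0, "ty": 0, "tz": 18, "rx": 0, "ry": 0, "rz": 0, "hand": 0.25}])

```text
time_s: 12.7
position: [609.0, 216.1, 54.1]
ee_rot: [-2.222, -2.22, 0.002]
wrist_force: [-0.2, -0.1, 0.1]
opening: 43.5
grip_force: 20.0
```

```bash
python3 -c "
from h import *
c=camera('wrist');save(c,'w5')
go(610.4,217,31,90)"
```

```text
t 12.75 pos [609.5 216.3  54.7] open 43.9 grip 20.0 shift [ 0.7  0.9 23.7] turn [-0.  0. -0.]
```

View pics/w5.png

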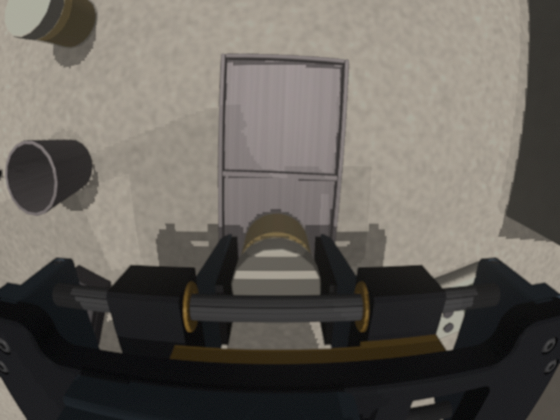

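The jar (277,265) hangs over the near bay, below the cross wall (at row 173) and between the side walls. Lowering.

>>> send_rows(increments=[{"tx": 0.5, "ty": 0.5, "tz": 10, "rx": 0, "ry": 0, "rz": 0, "hand": 0.25}, {"tx": 0.5, "ty": 0.5, "tz": 18, "rx": 0, "ry": 0, "rz": 0, "hand": 0.25}, {"tx": 0.5, "ty": 0.5, "tz": 22, "rx": 0, "ry": 0, "rz": 0, "hand": 0.25}, {"tx": 0.5, "ty": 0.5, "tz": 23, "rx": 0, "ry": 0, "rz": 0, "hand": 0.25}, {"tx": 0.5, "ty": 0.5, "tz": 23.5, "rx": 0, "ry": 0, "rz": 0, "hand": 0.25}])

```text
time_s: 13.25
position: [609.8, 217.6, 31.0]
ee_rot: [-2.221, -2.222, 0.002]
wrist_force: [-2.3, -1.4, 3.9]
opening: 43.5
grip_force: 20.0
```

>>> send_rows(increments=[{"tx": 0, "ty": 0, "tz": 0.5, "rx": 0, "ry": 0, "rz": 0, "hand": 0.25}, {"tx": 0, "ty": 0, "tz": 0.5, "rx": 0, "ry": 0, "rz": 0, "hand": 0.25}])

```text
time_s: 13.45
position: [610.0, 217.7, 31.0]
ee_rot: [2.221, 2.222, -0.0]
wrist_force: [-2.5, -2.2, 3.9]
opening: 43.8
grip_force: 20.0
```

>>> send_rows(increments=[{"tx": 0, "ty": 0, "tz": -0.5, "rx": 0, "ry": 0, "rz": 0, "hand": 0.85}, {"tx": 0, "ty": 0, "tz": -0.5, "rx": 0, "ry": 0, "rz": 0, "hand": 0.85}, {"tx": 0, "ty": 0, "tz": -10, "rx": 0, "ry": 0, "rz": 0, "hand": 0.85}, {"tx": 0, "ty": 0, "tz": -42, "rx": 0, "ry": 0, "rz": 0, "hand": 0.85}, {"tx": 0, "ty": 0, "tz": -80, "rx": 0, "ry": 0, "rz": 0, "hand": 0.85}])

```text
time_s: 13.95
position: [609.5, 217.5, 110.2]
ee_rot: [-2.22, -2.221, 0.004]
wrist_force: [-0.3, 1.0, 0.4]
opening: 77.1
grip_force: 0.0
```

>>> send_rows(increments=[{"tx": 33, "ty": -32, "tz": 0, "rx": 0, "ry": 0, "rz": 0, "hand": 0.85}, {"tx": 68, "ty": -66, "tz": 0, "rx": 0, "ry": 0, "rz": 0, "hand": 0.85}, {"tx": 103, "ty": -99, "tz": 0, "rx": 0, "ry": 0, "rz": 0, "hand": 0.85}, {"tx": 138, "ty": -132, "tz": 0, "rx": 0, "ry": 0, "rz": 0, "hand": 0.85}, {"tx": 164, "ty": -158, "tz": 0, "rx": 0, "ry": 0, "rz": 0, "hand": 0.85}])

```text
time_s: 14.45
position: [450.6, 383.7, 111.2]
ee_rot: [-2.22, -2.223, -0.002]
wrist_force: [0.5, 0.2, -0.5]
opening: 77.7
grip_force: 0.0
```

>>> send_rows(increments=[{"tx": 0, "ty": 0, "tz": 0, "rx": 0, "ry": 0, "rz": 0, "hand": 0.85}, {"tx": 0, "ty": 0, "tz": 0, "rx": 0, "ry": 0, "rz": 0, "hand": 0.85}, {"tx": 0, "ty": 0, "tz": 0, "rx": 0, "ry": 0, "rz": 0, "hand": 0.85}])

```text
time_s: 14.75
position: [453.1, 381.2, 110.7]
ee_rot: [2.221, 2.221, 0.001]
wrist_force: [0.3, 0.2, -0.1]
opening: 77.4
grip_force: 0.0
```

```bash
python3 -c "
from h import *
c=camera('wrist');save(c,'w6')
go(452,382,28,90)
c=camera('top');blob(c,(610,217),55,75)"
```

```text
t 14.8 pos [453.2 381.  110.6] open 77.7 grip 0.0 shift [ 1.  -1.3 82.6] turn [ 0. -0. -0.]
(610, 217) 198 [610.  216.3  65.3]
```

View pics/w6.png

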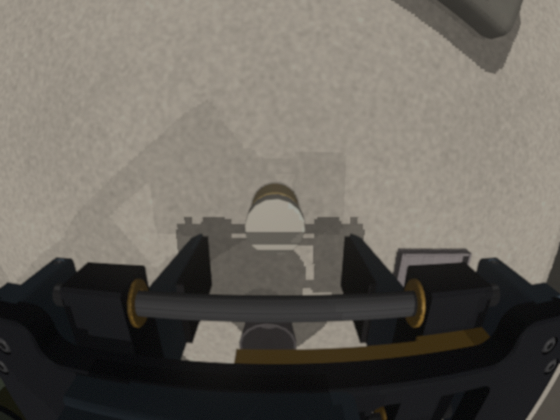

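The second jar is at (275,225), centred between the fingers, and the beaker (268,335) is clear of them. The first jar stands in its bay.

>>> send_rows(increments=[{"tx": 0.5, "ty": -1, "tz": 35, "rx": 0, "ry": 0, "rz": 0, "hand": 0.85}, {"tx": 0.5, "ty": -1, "tz": 65, "rx": 0, "ry": 0, "rz": 0, "hand": 0.85}, {"tx": 0.5, "ty": -1, "tz": 82, "rx": 0, "ry": 0, "rz": 0, "hand": 0.85}, {"tx": 0.5, "ty": -1, "tz": 82, "rx": 0, "ry": 0, "rz": 0, "hand": 0.85}, {"tx": 0.5, "ty": -1, "tz": 82, "rx": 0, "ry": 0, "rz": 0, "hand": 0.6}])

```text
time_s: 15.35
position: [452.1, 381.8, 28.6]
ee_rot: [2.222, 2.22, 0.0]
wrist_force: [-0.1, 0.1, 0.0]
opening: 72.0
grip_force: 0.0
```

>>> send_rows(increments=[{"tx": 0, "ty": 0, "tz": 0, "rx": 0, "ry": 0, "rz": 0, "hand": 0.25}, {"tx": 0, "ty": 0, "tz": 0, "rx": 0, "ry": 0, "rz": 0, "hand": 0.25}, {"tx": 0, "ty": 0, "tz": 0, "rx": 0, "ry": 0, "rz": 0, "hand": 0.25}, {"tx": 0, "ty": 0, "tz": 0, "rx": 0, "ry": 0, "rz": 0, "hand": 0.25}, {"tx": 0, "ty": 0, "tz": 0, "rx": 0, "ry": 0, "rz": 0, "hand": 0.25}], force=20)

```text
time_s: 15.85
position: [451.6, 382.5, 29.2]
ee_rot: [2.22, 2.222, 0.002]
wrist_force: [0.2, -0.5, 4.4]
opening: 43.3
grip_force: 20.0
```

>>> send_rows(increments=[{"tx": 0, "ty": 0, "tz": -25, "rx": 0, "ry": 0, "rz": 0, "hand": 0.25}, {"tx": 0, "ty": 0, "tz": -50, "rx": 0, "ry": 0, "rz": 0, "hand": 0.25}, {"tx": -15, "ty": 28, "tz": -55, "rx": 0, "ry": 0, "rz": 0, "hand": 0.25}, {"tx": -35, "ty": 65, "tz": -55, "rx": 0, "ry": 0, "rz": 0, "hand": 0.25}, {"tx": -57, "ty": 106, "tz": -55, "rx": 0, "ry": 0, "rz": 0, "hand": 0.25}])

```text
time_s: 16.35
position: [557.5, 325.2, 83.8]
ee_rot: [-2.219, -2.224, -0.0]
wrist_force: [-0.2, 1.1, -1.7]
opening: 43.4
grip_force: 20.0
```

>>> send_rows(increments=[{"tx": -18, "ty": 35, "tz": 0, "rx": 0, "ry": 0, "rz": 0, "hand": 0.25}, {"tx": -30, "ty": 56, "tz": 5, "rx": 0, "ry": 0, "rz": 0, "hand": 0.25}, {"tx": -30, "ty": 56, "tz": 20, "rx": 0, "ry": 0, "rz": 0, "hand": 0.25}, {"tx": -30, "ty": 56, "tz": 28, "rx": 0, "ry": 0, "rz": 0, "hand": 0.25}, {"tx": -30, "ty": 56, "tz": 28, "rx": 0, "ry": 0, "rz": 0, "hand": 0.25}])

```text
time_s: 16.85
position: [610.6, 295.1, 53.0]
ee_rot: [-2.218, -2.221, 0.008]
wrist_force: [-1.0, -0.8, -1.4]
opening: 43.7
grip_force: 20.0
```

>>> send_rows(increments=[{"tx": 0, "ty": 0, "tz": 0, "rx": 0, "ry": 0, "rz": 0, "hand": 0.25}, {"tx": 0, "ty": 0, "tz": 0, "rx": 0, "ry": 0, "rz": 0, "hand": 0.25}])

```text
time_s: 17.05
position: [612.7, 296.2, 56.1]
ee_rot: [2.219, 2.223, 0.001]
wrist_force: [0.4, 0.2, -1.3]
opening: 43.9
grip_force: 20.0
```

```bash
python3 -c "
from h import *
c=camera('wrist');save(c,'w7')
go(614,295,32,90)"
```

```text
t 17.1 pos [612.9 296.1  56.2] open 43.8 grip 20.0 shift [-1.1  1.  24.2] turn [ 0.1 -0.   0.1]
```

View pics/w7.png

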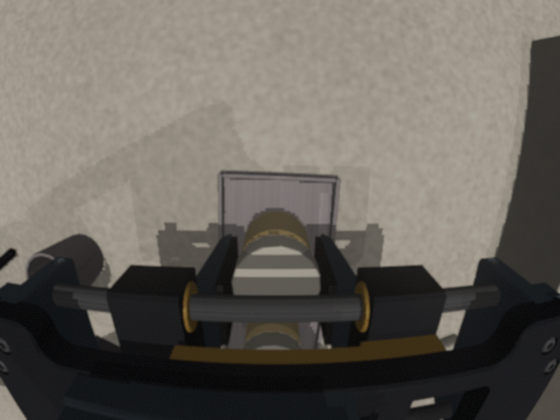

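The second jar (277,265) hangs over the far bay, between its walls (far wall at row 177), with the first jar below it at row 340. Lowering.

>>> send_rows(increments=[{"tx": -1, "ty": 1, "tz": 10, "rx": 0, "ry": 0, "rz": 0, "hand": 0.25}, {"tx": -1, "ty": 1, "tz": 18, "rx": 0, "ry": 0, "rz": 0, "hand": 0.25}, {"tx": -1, "ty": 1, "tz": 22, "rx": 0, "ry": 0, "rz": 0, "hand": 0.25}, {"tx": -1, "ty": 1, "tz": 23.5, "rx": 0, "ry": 0, "rz": 0, "hand": 0.25}, {"tx": -1, "ty": 1, "tz": 24, "rx": 0, "ry": 0, "rz": 0, "hand": 0.25}])

```text
time_s: 17.6
position: [613.4, 293.9, 32.1]
ee_rot: [-2.22, -2.221, 0.003]
wrist_force: [-3.9, -1.3, 8.2]
opening: 43.8
grip_force: 20.0
```

>>> send_rows(increments=[{"tx": 0, "ty": 0, "tz": 0.5, "rx": 0, "ry": 0, "rz": 0, "hand": 0.25}, {"tx": 0, "ty": 0, "tz": 0.5, "rx": 0, "ry": 0, "rz": 0, "hand": 0.25}])

```text
time_s: 17.8
position: [613.4, 293.9, 32.1]
ee_rot: [-2.221, -2.221, 0.003]
wrist_force: [-3.9, -1.4, 7.6]
opening: 43.6
grip_force: 20.0
```

>>> send_rows(increments=[{"tx": 0, "ty": 0, "tz": -0.5, "rx": 0, "ry": 0, "rz": 0, "hand": 0.85}, {"tx": 0, "ty": 0, "tz": -0.5, "rx": 0, "ry": 0, "rz": 0, "hand": 0.85}, {"tx": 0, "ty": 0, "tz": -10, "rx": 0, "ry": 0, "rz": 0, "hand": 0.85}, {"tx": 0, "ty": 0, "tz": -42, "rx": 0, "ry": 0, "rz": 0, "hand": 0.85}, {"tx": 0, "ty": 0, "tz": -80, "rx": 0, "ry": 0, "rz": 0, "hand": 0.85}])

```text
time_s: 18.3
position: [613.4, 293.8, 110.4]
ee_rot: [-2.22, -2.221, 0.006]
wrist_force: [0.3, 0.7, -0.1]
opening: 77.4
grip_force: 0.0
```

>>> send_rows(increments=[{"tx": -32, "ty": -36, "tz": 0, "rx": 0, "ry": 0, "rz": 5, "hand": 0.85}, {"tx": -64, "ty": -72, "tz": 0, "rx": 0, "ry": 0, "rz": 10, "hand": 0.85}, {"tx": -96, "ty": -109, "tz": 0, "rx": 0, "ry": 0, "rz": 15, "hand": 0.85}, {"tx": -128, "ty": -145, "tz": 0, "rx": 0, "ry": 0, "rz": 20, "hand": 0.85}, {"tx": -159, "ty": -181, "tz": 5, "rx": 0, "ry": 0, "rz": 25, "hand": 0.85}])

```text
time_s: 18.8
position: [432.5, 134.3, 106.8]
ee_rot: [2.651, 1.684, 0.004]
wrist_force: [-0.6, 0.3, 0.3]
opening: 77.5
grip_force: 0.0
```

>>> send_rows(increments=[{"tx": 0, "ty": 0, "tz": 25, "rx": 0, "ry": 0, "rz": 0, "hand": 0.85}, {"tx": 0, "ty": 0, "tz": 25, "rx": 0, "ry": 0, "rz": 0, "hand": 0.85}, {"tx": 0, "ty": 0, "tz": 25, "rx": 0, "ry": 0, "rz": 0, "hand": 0.85}])

```text
time_s: 19.1
position: [434.3, 135.5, 81.6]
ee_rot: [2.649, 1.688, 0.002]
wrist_force: [-1.0, 1.0, -0.1]
opening: 77.6
grip_force: 0.0
```

```bash
python3 -c "
from h import *
c=camera('wrist');save(c,'w8')
go(432.5,135,14,65)
c=camera('top');save(c,'top8');blob(c,(610,217),55,75,35);blob(c,(614,295),55,75,35)"
```

```text
t 19.15 pos [434.9 135.8  81.9] open 77.8 grip 0.0 shift [-1.9 -2.  67.9] turn [ 0.1 -0.1  0. ]
(610, 217) 200 [610.  216.5  65.1]
(614, 295) 200 [613.4 293.2  65.3]
```

View pics/w8.png

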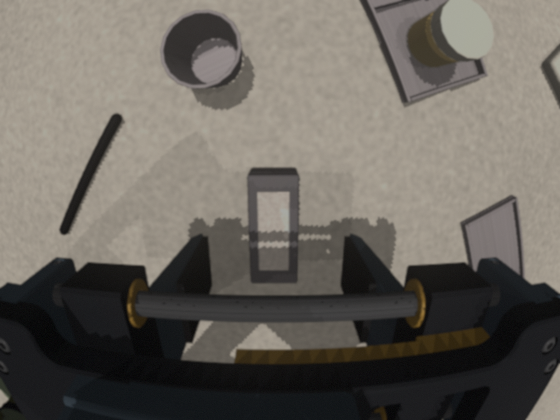

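The slide box is at (273,225), with its long edges parallel to the tool and midway between the fingers. Going down to grip it high, so the fingers clear the tray walls.

>>> send_rows(increments=[{"tx": -1, "ty": -1.5, "tz": 30, "rx": 0, "ry": 0, "rz": 0, "hand": 0.85}, {"tx": -1, "ty": -1.5, "tz": 57, "rx": 0, "ry": 0, "rz": 0, "hand": 0.85}, {"tx": -1, "ty": -1.5, "tz": 67, "rx": 0, "ry": 0, "rz": 0, "hand": 0.85}, {"tx": -1, "ty": -1.5, "tz": 67, "rx": 0, "ry": 0, "rz": 0, "hand": 0.6}, {"tx": -1, "ty": -1.5, "tz": 67, "rx": 0, "ry": 0, "rz": 0, "hand": 0.5}])

```text
time_s: 19.7
position: [432.7, 135.4, 14.7]
ee_rot: [2.648, 1.689, 0.002]
wrist_force: [0.7, 0.3, 0.6]
opening: 64.2
grip_force: 0.0
```

>>> send_rows(increments=[{"tx": 0, "ty": 0, "tz": 0, "rx": 0, "ry": 0, "rz": 0, "hand": 0.2}, {"tx": 0, "ty": 0, "tz": 0, "rx": 0, "ry": 0, "rz": 0, "hand": 0.2}, {"tx": 0, "ty": 0, "tz": 0, "rx": 0, "ry": 0, "rz": 0, "hand": 0.2}, {"tx": 0, "ty": 0, "tz": 0, "rx": 0, "ry": 0, "rz": 0, "hand": 0.2}, {"tx": 0, "ty": 0, "tz": 0, "rx": 0, "ry": 0, "rz": 0, "hand": 0.2}], force=25)

```text
time_s: 20.2
position: [431.9, 134.9, 14.4]
ee_rot: [2.649, 1.688, 0.001]
wrist_force: [-0.5, -0.4, 6.1]
opening: 36.0
grip_force: 25.0
```

```bash
python3 -c "
from h import *
go(617.4,0.5,60,89)"
```

```text
t 20.2 pos [431.9 134.9  14.4] open 36.0 grip 25.0 shift [-43.5 225.  -45.4] turn [  0.1  -0.  -24. ]
```

>>> send_rows(increments=[{"tx": 0, "ty": 0, "tz": -20, "rx": 0, "ry": 0, "rz": 0, "hand": 0.2}, {"tx": 0, "ty": 0, "tz": -45, "rx": 0, "ry": 0, "rz": 0, "hand": 0.2}, {"tx": -6, "ty": 30, "tz": -47, "rx": 0, "ry": 0, "rz": -4, "hand": 0.2}, {"tx": -14, "ty": 70, "tz": -47, "rx": 0, "ry": 0, "rz": -9, "hand": 0.2}, {"tx": -22, "ty": 113, "tz": -47, "rx": 0, "ry": 0, "rz": -14, "hand": 0.2}])

```text
time_s: 20.7
position: [524.9, 66.7, 61.0]
ee_rot: [-2.419, -2.004, 0.0]
wrist_force: [0.3, 0.8, -2.7]
opening: 35.9
grip_force: 25.0
```

```bash
python3 -c "
from h import *
go(617.4,0.5,45,89)"
```

```text
t 20.7 pos [524.9  66.7  61. ] open 35.9 grip 25.0 shift [-47.9 103.2  16. ] turn [-0.  -0.  -9.7]
```

>>> send_rows(increments=[{"tx": -18, "ty": 39, "tz": 0, "rx": 0, "ry": 0, "rz": -4, "hand": 0.2}, {"tx": -34, "ty": 74, "tz": 0, "rx": 0, "ry": 0, "rz": -7, "hand": 0.2}, {"tx": -44, "ty": 95, "tz": 5, "rx": 0, "ry": 0, "rz": -9, "hand": 0.2}, {"tx": -48, "ty": 103, "tz": 12, "rx": 0, "ry": 0, "rz": -10, "hand": 0.2}, {"tx": -48, "ty": 103, "tz": 16, "rx": 0, "ry": 0, "rz": -10, "hand": 0.2}])

```text
time_s: 21.2
position: [616.1, 0.1, 43.4]
ee_rot: [-2.241, -2.2, 0.002]
wrist_force: [-0.3, 0.0, -1.1]
opening: 35.9
grip_force: 25.0
```

>>> send_rows(increments=[{"tx": 0, "ty": 0, "tz": 0, "rx": 0, "ry": 0, "rz": 0, "hand": 0.2}, {"tx": 0, "ty": 0, "tz": 0, "rx": 0, "ry": 0, "rz": 0, "hand": 0.2}, {"tx": 0, "ty": 0, "tz": 0, "rx": 0, "ry": 0, "rz": 0, "hand": 0.2}])

```text
time_s: 21.5
position: [615.9, 1.3, 45.3]
ee_rot: [-2.239, -2.203, 0.0]
wrist_force: [-0.0, -0.0, -1.6]
opening: 35.7
grip_force: 25.0
```

```bash
python3 -c "
from h import *
c=camera('wrist');save(c,'w9')
go(617.4,0.5,18,89)"
```

```text
t 21.55 pos [616.2   1.2  45.4] open 35.8 grip 25.0 shift [-0.7  1.2 27.4] turn [ 0.  -0.   0.1]
```

View pics/w9.png

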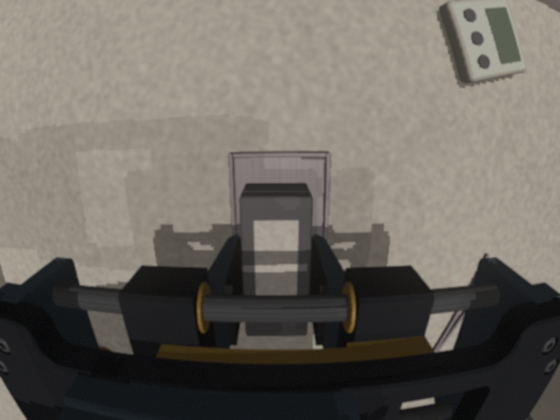

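The box (276,255) is parallel to the tray (walls at columns 233 and 327) and about 2 mm left of its centre. I correct that and lower.

>>> send_rows(increments=[{"tx": -0.5, "ty": 2, "tz": 12, "rx": 0, "ry": 0, "rz": 0, "hand": 0.2}, {"tx": -0.5, "ty": 2, "tz": 20, "rx": 0, "ry": 0, "rz": 0, "hand": 0.2}, {"tx": -0.5, "ty": 2, "tz": 25, "rx": 0, "ry": 0, "rz": 0, "hand": 0.2}, {"tx": -0.5, "ty": 2, "tz": 27, "rx": 0, "ry": 0, "rz": 0, "hand": 0.2}, {"tx": -0.5, "ty": 2, "tz": 28, "rx": 0, "ry": 0, "rz": 0, "hand": 0.2}])

```text
time_s: 22.05
position: [617.7, 0.0, 17.5]
ee_rot: [-2.239, -2.201, 0.003]
wrist_force: [-5.0, -0.3, 10.5]
opening: 35.8
grip_force: 25.0
```

>>> send_rows(increments=[{"tx": 0, "ty": 0, "tz": 0.5, "rx": 0, "ry": 0, "rz": 0, "hand": 0.2}, {"tx": 0, "ty": 0, "tz": 0.5, "rx": 0, "ry": 0, "rz": 0, "hand": 0.2}])

```text
time_s: 22.25
position: [617.7, 0.0, 17.5]
ee_rot: [-2.239, -2.202, 0.002]
wrist_force: [-5.1, 0.3, 7.8]
opening: 36.0
grip_force: 25.0
```

Seated (contact at z 17.5, as expected). Release and retreat.

>>> send_rows(increments=[{"tx": 0, "ty": 0, "tz": -0.5, "rx": 0, "ry": 0, "rz": 0, "hand": 0.7}, {"tx": 0, "ty": 0, "tz": -0.5, "rx": 0, "ry": 0, "rz": 0, "hand": 0.7}, {"tx": 0, "ty": 0, "tz": -10, "rx": 0, "ry": 0, "rz": 0, "hand": 0.7}, {"tx": 0, "ty": 0, "tz": -45, "rx": 0, "ry": 0, "rz": 0, "hand": 0.7}, {"tx": 0, "ty": 0, "tz": -90, "rx": 0, "ry": 0, "rz": 0, "hand": 0.7}])

```text
time_s: 22.75
position: [617.3, -0.0, 105.8]
ee_rot: [-2.238, -2.2, 0.005]
wrist_force: [0.5, -0.1, -0.3]
opening: 63.6
grip_force: 0.0
```

>>> send_rows(increments=[{"tx": 0, "ty": -40, "tz": -20, "rx": 0, "ry": 0, "rz": 0, "hand": 0.7}, {"tx": 0, "ty": -80, "tz": -40, "rx": 0, "ry": 0, "rz": 0, "hand": 0.7}, {"tx": 0, "ty": -120, "tz": -60, "rx": 0, "ry": 0, "rz": 0, "hand": 0.7}, {"tx": 0, "ty": -160, "tz": -80, "rx": 0, "ry": 0, "rz": 0, "hand": 0.7}, {"tx": 0, "ty": -200, "tz": -80, "rx": 0, "ry": 0, "rz": 0, "hand": 0.7}])

```text
time_s: 23.25
position: [419.1, 3.4, 189.4]
ee_rot: [2.237, 2.199, 0.007]
wrist_force: [0.7, -0.1, 0.3]
opening: 63.6
grip_force: 0.0
```

```bash
python3 -c "
from h import *
c=camera('scene');cv2.imwrite('pics/end.png',cv2.resize(cv2.cvtColor(c['img'],cv2.COLOR_RGB2BGR)[110:350,90:450],None,fx=2.2,fy=2.2,interpolation=2))
for a in ((617,0,28,45,60),(628,-258,28,45,45),(610,217,55,75,35),(614,295,55,75,35),(445,268,48,60,45),(445,-131,50,65,45)): blob(c,a[:2],*a[2:])
P=cloud(c);m=(c['depth']>0)&(np.hypot(P[...,0]-617,P[...,1])<60)&(P[...,2]>34)&(P[...,2]<42);print(cv2.minAreaRect(P[m][:,:2].astype('float32').copy()))
"
```

```text
(617, 0) 469 [618.6  -1.5  36.2]
(628, -258) 205 [ 627.9 -258.8   32.1]
(610, 217) 188 [611.  214.3  63.4]
(614, 295) 170 [614.1 290.9  63.4]
(445, 268) 95 [443.2 269.7  52.4]
(445, -131) 45 [ 446.  -131.8   55.9]
((616.0477294921875, 2.1311111450195312), (38.60581588745117, 86.86386108398438), 0.30868053436279297)
```

View pics/end.png

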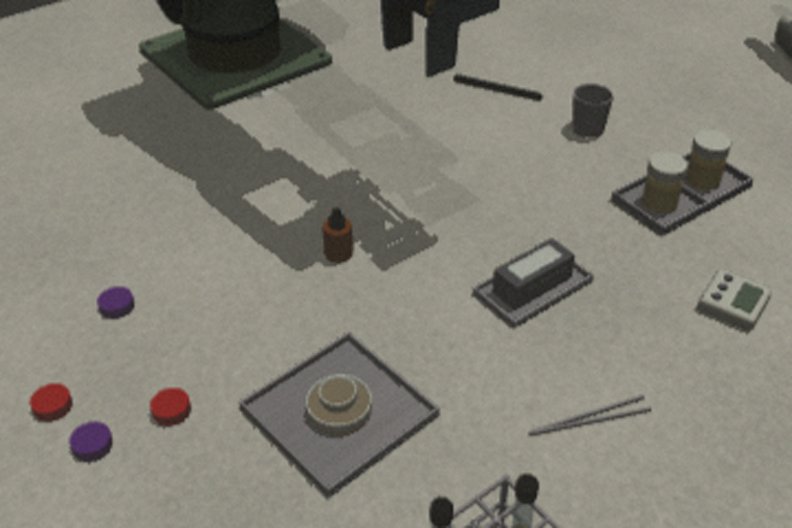

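The dishes are stacked at (338,400) in the square tray, the jars stand one per bay at (665,185) and (709,160), and the box lies flat in the plain tray at (533,272). The beaker, dropper bottle and look-alikes haven't moved. Handing in.

```bash
python3 -c "
from h import *
print(ticket.sign_off())"
```

```text
the job is handed in; nothing more can be done
None
```

The job is handed in: dishes stacked in the square tray, one jar standing in each bay, and the slide box flat in its tray. The beaker and dropper bottle were left where they stood, and the clock read about 23 s of the 118 s allowed.

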